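Shut the cover, power up and start the bench polisher

ROBOT

A 7-joint arm with a two-finger parallel gripper is mounted at the origin on a cart in front of the work surface, level with it; the furniture and walls round the work are solid. World frame = base frame: x ahead of the robot, y to its left, z up, the work surface at z = 0. Lengths are in m, angles in rad, forces in N, time in s.
With the tool pointing down it reaches from about 0.4 to 0.85 m from the base axis. Payload 10.4 kg.
Tool frame: the origin (TCP) lies between the finger pads; the fingertips stand 14 mm ahead of it and the grasp point (between the pads) lies 5 mm behind it (r.finger_overhang is the z of the fingertips in the tool frame, in m); z points along the fingers, y is the line along which they close (so a half turn about z gives the same grasp; the last joint's range is limited). The gripper opens to 87 mm and grips with 3 to 60 N. Pads are 19 mm wide; open, the fingers measure 117 mm over their backs; the gripper's body (75 mm by 190 mm) begins 51 mm behind the grasp point.
Start: joints at [1.309, 0.332, -0.065, 1.46, 0.022, 1.35, -0.088], TCP at [0.148, -0.607, 0.237] pointing down, gripper open.
Joint ranges: [-2.6, 2.6], [-0.5, 2.12], [-1.47, 1.34], [0.16, 2.42], [-1.27, 4.41], [0.06, 2.06], [-2.6, 2.6]. Speed limits (rad/s): [2.22, 2.22, 2.79, 2.79, 3.14, 3.14, 3.14].

INTERFACE

Orientations are given as a unit quaternion [x, y, z, w].
In Python, from bench import r, optics gives the robot as it stands.
- The arm moves only by the shell command python3 -m pendant 'ROWS' [FORCE]. ROWS is JSON, a list of rows, each a list of 7 numbers: the closure, from -1 (fully open) to 1 (shut), then the shift along the tool's x, y, z scaled (see below), then the turn, a rotation vector about the tool's x, y, z scaled (see below). In form: [[grip, x, y, z, rx, ry, rz], ...]. A call has 1 to 8 rows; each row is the pose to reach, as a shift and turn from the pose commanded when the call began, along the tool's axes at that moment; what a row does not reach only later rows make up. The controller multiplies each number of a shift by 0.3 m and each number of a turn by 120 degrees. A row lasts 1/8 s, in which the tool goes at most 62.5 mm and 10.7 degrees, less where a joint would pass 70% of its speed; a pose out of reach is approached as far as the arm can. A call with a number of a shift or a turn outside -1 to 1 is refused whole. A call with a gripper value outside its range is refused whole. The fingers move at their own pace and stop on an object; FORCE is the grip in N (left out, the last holds). Time passes only in rows, so rows that repeat a pose let the fingers close. It gives the time, the measured TCP pose, the force, the opening and the grip force at its end, in the units of the state.
- r.read_state(): the state, without advancing time (a new reading comes with each control period).
- optics.camera(name): name is "scene" or "top"; returns a dict with "pixels" (420x560x3 uint8, red, green, blue), "vfov" (degrees; the focal length in pixels is half the picture's height over the tangent of half this angle, whatever the lens; pixels are square), "cx", "cy" (the principal point, pixels), "D" ([k1, k2, p1, p2, k3] as OpenCV has them; the pictures are not rectified), "rvec" (rotation vector, rad) and "tvec" (3), from world to camera coordinates, as OpenCV has them. Camera axes: x right, y down, z forward; pixel columns grow to the right and rows downward; lengths in m; the calibration is good to about 2 mm. A picture is of the moment at which its call begins. There is no depth.
- r.close_job(): hands the job in; it is judged then, once.
The state is a dict: "time": time; "joint_positions": joint angles; "joint_vel": joint speeds; "joint_torque": joint torques, N m; "ee_pos": TCP position; "eef_rot": TCP orientation; "ft_force": force on the tool from outside, world axes, zero at the start; "torque": the same for the moment, N m; "width": finger opening in m; "grip_force": force on a finger pad.
Only numpy, scipy, OpenCV 4.12 (cv2) and the standard library are available. Lean on these libraries where they do the work, as an engineer would, in place of code of your own. Each camera call takes 0.05 s, during which the arm holds its last target. There are 200 camera calls.

TASK

Set the small bench polisher running, by pressing with the fingertips. While it is still dead, press its raised cover down by the lip until the catch snaps and the cover lies flush; then switch on the power strip by pressing down the raised half of its rocker; and last push the start button on the polisher's console (the narrower, flat-topped one, not the wide mushroom stop) fully in so that it stays in. Nothing needs gripping: do not lift, carry or shove the power strip or the tools lying about.

Things in the scene. Friction and masses are not known exactly. Their poses are not given: they have to be found in the camera images.
- polisher: Grey bench polisher, 230 deep (x) x 190 wide (y) x 120 mm high, heavy. Origin: centre of its underside, on the bench; x from its console (towards the robot) to its hinge side, y to its left, z up. x from -35 to 115 mm: square housing with an open well (white bowl and rings inside) under a hinged cover; x from -115 to -35 mm: sloped console.
- panel (a point): Centre of the console's aluminium panel, at (-75, 0, 76) mm in the polisher's frame; axes parallel to the polisher's. The panel rises away from the robot at 20 degrees: outward normal (-0.342, 0, 0.940) in the polisher's frame. Start and stop buttons stand in a row along y; at y = 70 mm is a fixed pointer dial, 29 mm across with a raised bar, 12 mm high, not part of the job.
- cover (a joint): Hinge of the cover, rad: 0 = shut, flush; positive = raised, 0.65 to 1.0 at first. Flat dark frame with a clear window, 8 mm thick, 186 mm wide. Its stiff hinge (0.2 N m) holds it wherever it is left. A roller catch stops it about 0.085 rad above shut; some 5 to 7 N down on the lip snaps it past, and it then stays at 0.
- cover_hinge (a point): Centre of the cover's hinge axis, at (108, 0, 122) mm in the polisher's frame; the axis runs along the polisher's y. This frame turns with the cover.
- cover_lip (a point): Top of the thumb lip at the middle of the cover's free edge; 64 mm wide along y, ends 6 mm beyond this point. In the cover's frame 156 mm from the hinge (-x) and 8 mm up; shut: at (-48, 0, 130) mm in the polisher's frame. Turns with the cover (z out of its upper face). Raised, the lip is the highest edge; pressed from above it moves down in an arc about the hinge.
- strip: Black power strip, 51 mm wide (x), 245 mm long (y), top at 34 mm, 0.4 to 0.7 kg, lying loose and flat on the bench, a black supply block (44x58 mm, top at 67 mm) plugged in at its other end, y from 51 to 109 mm. Origin: centre of its underside; y along its length, away from the rocker end; z up.
- rocker_pivot (a point): Centre of the strip's rocker switch, between its two halves, at (1, -72, 35) mm in the strip's frame and parallel to it. The rocker is 24 mm long across the strip (x) and 12 mm wide (y).
- strip_switch (a joint): The rocker, rad: 0 = off, 0.349 = on; stays where pushed (2 to 3 N on a half). Off: the half on the strip's -x side (x from -11 to -1 mm in the strip's frame) is raised, its edge at z = 39 mm, 5 mm above the strip's top; the other half is low. Pressing the raised half down some 3 mm, to about z = 36 mm, tips it on.
- start_top (a point): Centre of the top of the start button: black, round, 25 mm across, flat, 12 mm above the panel when out. The two buttons are 70 mm apart along the polisher's y, at y = 22 and -48 mm; which is which changes. Axes parallel to the polisher's (level, not tilted with the panel).
- start (a joint): Travel of the start button into the panel, square to its slope, m: 0 = out (at first), 0.006 = fully in. Takes about 5 N, has no spring and stays in; as it goes in the stop button comes out.
- stop_top (a point): Centre of the top of the stop button: black, wide mushroom head, 35 mm across, domed, 15 mm above the panel at first and 21 mm when out. Axes parallel to the polisher's.
- stop (a joint): Travel of the stop button out of the panel, m: 0 = in (at first), 0.006 = out. Coupled: equal to joint start.
- ring_clamp: Wooden ring clamp, 121x28x20 mm, lying loose left of the polisher; a bystander. Origin: centre of its underside.
- finger_guard: Skin-coloured finger guard, a short tube 48x22x20 mm, lying loose left of the polisher's console; a bystander. Origin: centre of its underside.
- tin_1: White round tin, 54 mm across, 21 mm high, lying loose right of the polisher; a bystander. Origin: centre of its underside.
- brass_brush: Wooden-handled brass brush, 171x16x24 mm, lying loose right of the polisher; a bystander. Origin: centre of its underside.
- needle_file: Needle file with a red handle, 141x11x9 mm, lying loose beside the strip, on its left; a bystander. Origin: centre of its underside.
- ring_tin: Small brown round tin, 24 mm across, 12 mm high, lying loose beside the strip, on its right; a bystander. Origin: centre of its underside.

How it is judged:
By the outcome, as a careful person would: the job done as asked, in the order asked, and still so for the second after the job is handed in, with the robot touching nothing.
It also fails if it takes over 53 s, if anything falls off the work surface, if the arm or the gripper's body presses on something with over 40 N, if the wrist force passes 120 N, or if a joint passes its speed limit or range.

## Working session

There is one attempt and no reset: what is moved stays moved. The work goes in short steps, Python scripts to look and compute and a shell command to move; the robot and the scene stay as the last step left them, time stands still between calls to the robot, and variables do not carry over. Pictures are saved under pics/ and viewed, at most 13 in all, crops included, and the job is handed in when it is done.

```bash
mkdir -p pics; ls; python3 - <<'E'
from bench import r, optics
import cv2
for n in("scene","top"):
    c=optics.camera(n); cv2.imwrite(f"pics/{n}0.png",c["pixels"][:,:,::-1]); print({k:v for k,v in c.items() if k!="pixels"})
print(r.read_state(), r.finger_overhang)
E
```

```text
pics
{'vfov': 57.529791500802006, 'cx': 282.5174965186939, 'cy': 211.83748191600688, 'D': array([-0.07149297,  0.        ,  0.        ,  0.        ,  0.        ]), 'rvec': array([ 2.19577479, -0.94921331,  0.41477042]), 'tvec': array([-0.39587966,  0.3441028 ,  0.67155948])}
{'vfov': 43.568402943307866, 'cx': 280.27811906596054, 'cy': 215.01325743894262, 'D': array([-0.11973095,  0.        ,  0.        ,  0.        ,  0.        ]), 'rvec': array([ 2.10276189, -2.10632712,  0.24013983]), 'tvec': array([-0.00310055,  0.56910859,  1.13136571])}
{'time': 0.1, 'joint_positions': array([ 1.30936516,  0.33278909, -0.06468793,  1.46086916,  0.02160544,
        1.34986775, -0.08850448]), 'joint_vel': array([ 1.99091390e-03, -7.86980503e-04,  1.46585766e-03, -8.12516509e-04,
       -2.35070439e-04, -3.13101307e-05,  4.20735527e-04]), 'joint_torque': array([ 2.21925380e-03, -6.24543285e+01,  2.50374607e-02, -3.90719354e+01,
       -6.15228619e-02,  3.64671985e-02, -4.93183086e-05]), 'ee_pos': array([ 0.14776713, -0.60694799,  0.23584003]), 'eef_rot': array([ 9.92877954e-01,  1.19134320e-01, -1.05780159e-04, -6.09817962e-04]), 'ft_force': array([ 0.71070161,  0.0234438 , -0.71827812]), 'torque': array([ 0.03011784,  0.0418777 , -0.01918888]), 'grip_force': 0.0, 'width': 0.08712097301014674} 0.014
```

View pics/scene0.png

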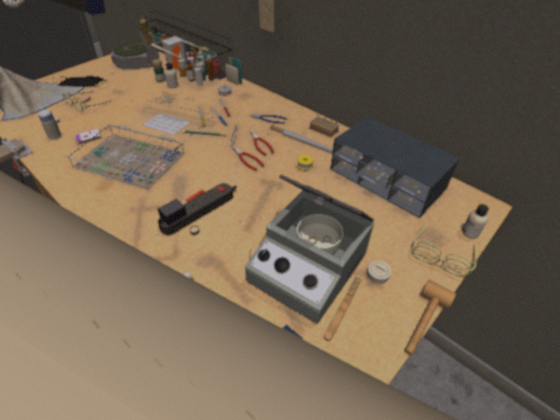

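View pics/top0.png

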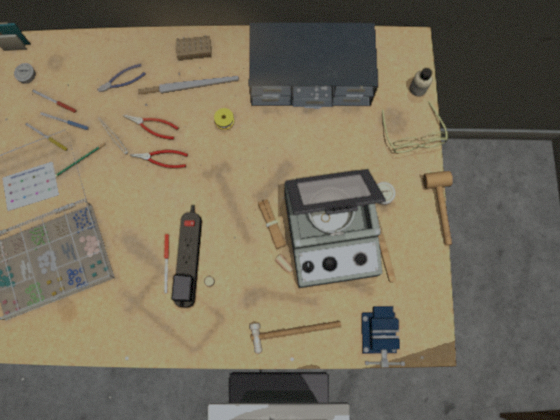

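The scene view shows the polisher at about (310,250) with its cover raised, and the strip at (198,207). In the top view the polisher is at (333,235), the strip at (187,258), and its rocker at (188,222). I'll enlarge both.

```bash
python3 - <<'E'
import cv2,numpy as np
t=cv2.imread("pics/top0.png");s=cv2.imread("pics/scene0.png")
def crop(im,x,y,w,h,k,b=1.6):
    return np.clip(cv2.resize(im[y:y+h,x:x+w],None,fx=k,fy=k,interpolation=cv2.INTER_CUBIC)*b,0,255).astype(np.uint8)
cv2.imwrite("pics/c1.png",np.vstack([crop(t,160,165,266,150,3)]))   # top
cv2.imwrite("pics/c2.png",crop(s,140,165,250,160,3.2))
E
```

```text
(no output)
```

View pics/c1.png

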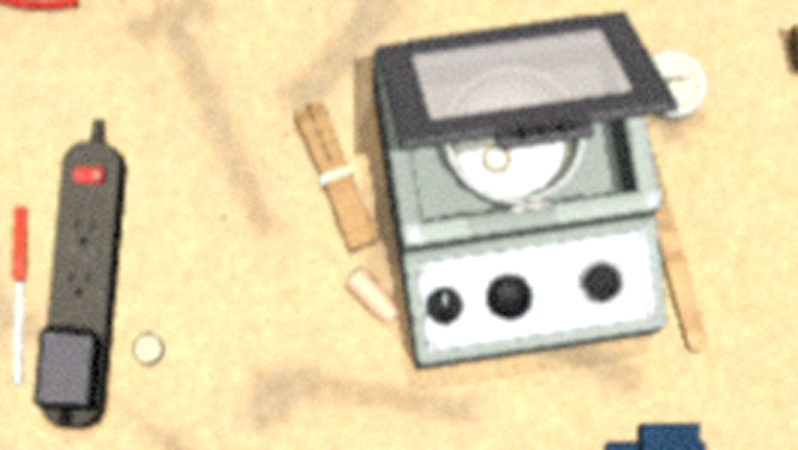

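View pics/c2.png

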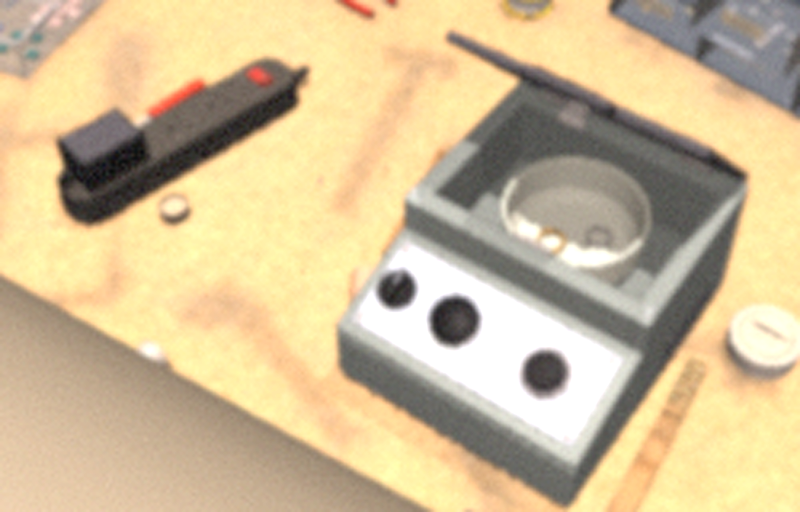

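The top crop shows the dial at (443,305), the wide stop at (509,296) and the narrower start at (602,282), so start is at y=-48. The lip is at (545,130) and the red rocker at (88,175), at the end away from the robot. In the scene crop the dial is at (396,287), stop at (454,320), start at (546,372) and rocker at (261,75). Next I'll fit the poses.

```bash
cat > h.py <<'E'
import numpy as np,cv2
from scipy.optimize import least_squares
from scipy.spatial.transform import Rotation as R
C={"scene":(57.529791500802006,282.5174965,211.8374819,-0.07149297,[2.19577479,-0.94921331,0.41477042],[-0.39587966,0.3441028,0.67155948]),
"top":(43.568402943307866,280.278119,215.0132574,-0.11973095,[2.10276189,-2.10632712,0.24013983],[-0.00310055,0.56910859,1.13136571])}
def par(n):
    v,cx,cy,k,rv,t=C[n]; f=210/np.tan(np.radians(v/2))
    return np.array([[f,0,cx],[0,f,cy],[0,0,1]]),np.array([k,0,0,0,0]),np.array(rv),np.array(t)
def proj(n,P):
    K,D,rv,t=par(n); return cv2.projectPoints(np.atleast_2d(np.array(P,float)),rv,t,K,D)[0].reshape(-1,2)
def tri(px):
    A=[]
    X0=np.array([.6,0,.05])
    return least_squares(lambda X:np.concatenate([proj(n,X)[0]-p for n,p in px.items()]),X0)
def T(p,pose):
    p=np.atleast_2d(p); x,y,a=pose; c,s=np.cos(a),np.sin(a)
    return np.c_[x+c*p[:,0]-s*p[:,1],y+s*p[:,0]+c*p[:,1],p[:,2]]
def ct(u,v): return np.array([160+(u+.5)/3-.5,165+(v+.5)/3-.5])
def cs(u,v): return np.array([140+(u+.5)/3.2-.5,165+(v+.5)/3.2-.5])
nrm=np.array([-.342,0,.940]);pan=np.array([-.075,0,.076])
def on(y,h): return pan+[0,y,0]+nrm*h
def cov(d,y,z,q): return np.array([.108-d*np.cos(q)-z*np.sin(q)*-1*-1*-1 if 0 else .108-d*np.cos(q)+z*np.sin(q),y,.122+d*np.sin(q)+z*np.cos(q)])
E
python3 - <<'E'
from h import *
np.set_printoptions(precision=4,suppress=True)
for n,a,b in[("dial",(443,305),(396,287)),("stop",(509,296),(454,320)),("start",(602,282),(546,372)),("rocker",(88,175),(261,75))]:
    s=tri({"top":ct(*a),"scene":cs(*b)}); print(n,s.x,s.fun)
def res(p):
    L=[(on(.07,.009),ct(443,305),cs(396,287)),(on(.022,.012),ct(509,296),cs(454,320)),(on(-.048,.011),ct(602,282),cs(546,372))]
    P=T([l[0] for l in L],p[:3])
    return np.r_[(proj("top",P)-[l[1] for l in L]).ravel(),(proj("scene",P)-[l[2] for l in L]).ravel()]
f=least_squares(res,[.6,-.1,0]);print("pol",f.x,f.fun)
pol=f.x
# cover angle by corners/lip (top & scene)
for d0 in(.15,.156):
  def rc(q):
    P=T([cov(d0,.093,.004,q[0]),cov(d0,-.093,.004,q[0])],pol)
    return np.r_[(proj("top",P)-[ct(403,143),ct(674,106)]).ravel(),proj("scene",P[:1])[0]-cs(452,37)]
  g=least_squares(rc,[.8]);print("q",g.x,g.fun)
q=g.x[0]
# strip
def rs(p):
    P=T([[.001,-.072,.037],[-.022,.109,.067],[.022,.109,.067],[.022,.051,.067],[-.022,.051,.067]],p)
    return (proj("top",P)-[ct(88,175),ct(92,408),ct(37,402),ct(42,330),ct(98,332)]).ravel()
g=least_squares(rs,[.6,.2,-1.57]);print("strip",g.x,g.fun)
strip=g.x
print("lip",T([cov(.156,0,.008,q)],pol),"lip shut",T([[-.048,0,.13]],pol),"start",T([on(-.048,.012)],pol))
print("rock",T([[.001,-.072,.035],[-.008,-.072,.038]],strip), proj("scene",T([[.001,-.072,.037]],strip)),cs(261,75))
# overlays
t=cv2.imread("pics/top0.png");s=cv2.imread("pics/scene0.png")
B=[]
PP=[[x,y,z] for x,y,z in[(-.035,.095,.12),(-.035,-.095,.12),(.115,-.095,.12),(-.115,.095,0),(-.115,-.095,0)]]+[on(-.048,.012),on(.022,.015),cov(.156,.032,.008,q),cov(.156,-.032,.008,q),cov(.15,.093,.004,q),cov(.15,-.093,.004,q)]
W=np.vstack([T(PP,pol),T([[-.011,-.072,.039],[.013,-.072,.035],[.022,.109,.067],[-.022,.051,.067],[-.0255,.1225,0]],strip)])
def dr(im,n,x,y,w,h,k):
    o=np.clip(cv2.resize(im[y:y+h,x:x+w],None,fx=k,fy=k,interpolation=cv2.INTER_CUBIC)*1.6,0,255).astype(np.uint8)
    for u,v in proj(n,W): cv2.drawMarker(o,(int((u+.5-x)*k),int((v+.5-y)*k)),(255,0,255),0,8,1)
    return o
a=dr(t,"top",160,165,266,150,2.1);b=dr(s,"scene",140,165,250,140,2.2)
w=max(a.shape[1],b.shape[1]);cv2.imwrite("pics/o1.png",np.vstack([cv2.copyMakeBorder(i,0,0,0,w-i.shape[1],0) for i in(a,b)])[:600])
E
```

```text
dial [ 0.4505 -0.0637  0.0761] [ 0.0871 -0.132  -0.1498  0.0382]
stop [ 0.4564 -0.112   0.0778] [-0.0044  0.0063  0.0071 -0.0018]
start [ 0.4672 -0.1817  0.076 ] [ 0.1221 -0.1602 -0.1797  0.0445]
rocker [0.5582 0.2087 0.0321] [ 0.1875 -0.3077 -0.4063  0.1036]
pol [ 0.5351 -0.1242  0.1395] [ 1.2573  0.4831  1.0584  0.6741  1.3302  0.7023 -0.3436 -1.2687 -0.3429
 -1.6515 -0.5414 -1.6276]
q [0.8343] [ 0.3178  1.5162  3.6352  0.8903 -2.1807 -3.6062]
q [0.8469] [ 0.5973  2.1156  4.4672  1.4059 -2.8851 -5.1908]
strip [0.4846 0.2102 1.527 ] [ 0.107  -0.0534  0.6033  0.2683 -0.8301  1.2758 -0.4041 -0.8963  0.52
 -0.6311]
lip [[ 0.5457 -0.1227  0.2442]] lip shut [[ 0.4876 -0.1309  0.13  ]] start [[ 0.4634 -0.1827  0.0873]]
rock [[0.5566 0.208  0.035 ]
 [0.5562 0.199  0.038 ]] [[220.3385 187.2394]] [221.2188 188.0938]
```

View pics/o1.png

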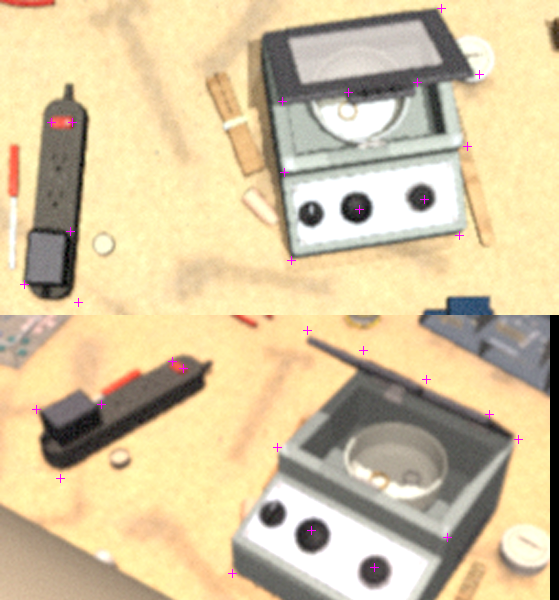

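The overlay agrees within a few pixels. The blob centres include the button sides, so I'll refit with half heights plus the housing corners, and add a move calculator.

```bash
cat >> h.py <<'E'
def mv(tips,yaw,tilt=0):
    """tool z tilted forward by tilt about polisher y, tool x at yaw; tips world list -> scaled rows from present pose"""
    from bench import r
    s=r.read_state(); R0=R.from_quat(s["eef_rot"]); p0=np.array(s["ee_pos"])
    Rt=R.from_euler("z",yaw)*R.from_euler("y",-tilt)*R.from_euler("x",np.pi)
    print("t",round(s["time"],2),"tip",np.round(p0+R0.apply([0,0,.014]),4),"zt",Rt.apply([0,0,1]).round(3),"F",np.round(s["ft_force"],1),"w",round(s["width"],3))
    rv=(R0.inv()*Rt).as_rotvec()/np.radians(120)
    for t in tips: print(np.round(R0.inv().apply(np.array(t)-Rt.apply([0,0,.014])-p0)/.3,3),np.round(rv,3))
E
python3 - <<'E'
from h import *
np.set_printoptions(precision=4,suppress=True)
L=[(on(.07,.006),ct(443,305),cs(396,287)),(on(.022,.0075),ct(509,296),cs(454,320)),(on(-.048,.006),ct(602,282),cs(546,372)),
([-.035,.095,.12],ct(406,244),cs(409,201)),([-.035,-.095,.12],ct(662,208),cs(645,322))]
def res(p):
    P=T([l[0] for l in L],p[:3]); return np.r_[(proj("top",P)-[l[1] for l in L]).ravel(),(proj("scene",P)-[l[2] for l in L]).ravel()]
f=least_squares(res,[.6,-.1,0]);print("pol",f.x);print(f.fun.reshape(-1,2))
pol=f.x
def rc(q):
    P=T([cov(.156,.0,.006,q[0])],pol); return (proj("top",P)-ct(545,130)).ravel()
q=least_squares(rc,[.8]).x[0]
lip=T([cov(.156,0,.008,q)],pol)[0]
print("q",q,"lip",lip,"shut",T([[-.048,0,.13]],pol),"start",T([on(-.048,.012)],pol))
a=np.array([.148,-.607,.31]);b=np.array([lip[0],lip[1],.31])
mv([a,a+.45*(b-a),b],pol[2])
E
```

```text
pol [ 0.535  -0.124   0.1383]
[[ 0.9557  0.206 ]
 [ 0.6064  0.2851]
 [ 0.7235  0.3251]
 [-0.2334  0.5324]
 [ 1.432   0.2767]
 [-0.1596 -0.816 ]
 [-0.1008 -0.9496]
 [-0.4329 -0.8813]
 [-2.1239 -2.7451]
 [ 1.4272  0.4594]]
q 0.8340041658612596 lip [ 0.544  -0.1227  0.2429] shut [[ 0.4874 -0.1306  0.13  ]] start [[ 0.4632 -0.1824  0.0873]]
t 0.1 tip [ 0.1478 -0.6069  0.2218] zt [ 0. -0. -1.] F [ 0.7  0.  -0.7] w 0.087
[ 0.001 -0.    -0.294] [-0.001  0.     0.048]
[ 0.75  -0.565 -0.293] [-0.001  0.     0.048]
[ 1.665 -1.256 -0.292] [-0.001  0.     0.048]
```

```bash
python3 -m pendant '[[1,0,0,-0.2,0,0,0],[1,0,0,-0.29,0,0,0.048],[1,0.1,-0.08,-0.29,0,0,0.048],[1,0.25,-0.19,-0.29,0,0,0.048],[1,0.42,-0.32,-0.29,0,0,0.048],[1,0.58,-0.44,-0.29,0,0,0.048],[1,0.75,-0.565,-0.29,0,0,0.048],[1,0.75,-0.565,-0.29,0,0,0.048]]' 20; python3 -c "
from h import *
mv([[.544,-.123,.31]],.138)"
```

```text
time: 1.1
ee_pos: [0.33, -0.3852, 0.3238]
eef_rot: [0.997, 0.073, 0.001, -0.0]
ft_force: [-0.3, -1.0, 0.5]
width: 0.0149
grip_force: 0.0
t 1.1 tip [ 0.33   -0.3852  0.3098] zt [ 0. -0. -1.] F [-0.3 -1.   0.5] w 0.015
[ 0.834 -0.76   0.   ] [-0.    -0.001  0.004]
```

```bash
python3 -m pendant '[[1,0.14,-0.13,0,0,0,0],[1,0.3,-0.27,0,0,0,0],[1,0.46,-0.41,0,0,0,0],[1,0.62,-0.56,0,0,0,0],[1,0.76,-0.69,0,0,0,0],[1,0.834,-0.76,0,0,0,0],[1,0.834,-0.76,0,0,0,0],[1,0.834,-0.76,0,0,0,0]]'; python3 - <<'E'
from h import *
from bench import optics
pol=[.535,-.124,.1383]
mv([T([cov(.156,0,.008,q)],pol)[0]-[0,0,.002] for q in (.95,.8,.65,.5,.35,.2,.1,.05,0,-.03)],.138)
o=[]
for n,x,y,w,h in(("top",260,140,140,110),("scene",220,120,190,150)):
    im=optics.camera(n)["pixels"][:,:,::-1]; o.append(cv2.resize(im[y:y+h,x:x+w],(400,int(400*h/w)),interpolation=cv2.INTER_CUBIC))
m=min(i.shape[0] for i in o);cv2.imwrite("pics/n1.png",np.clip(np.hstack([i[:m] for i in o])*1.6,0,255))
E
```

```text
time: 2.1
ee_pos: [0.5422, -0.1307, 0.3232]
eef_rot: [0.998, 0.068, -0.0, 0.0]
ft_force: [-0.5, -1.7, 0.8]
width: 0.0002
grip_force: 0.0
t 2.1 tip [ 0.5422 -0.1307  0.3092] zt [ 0. -0. -1.] F [-0.5 -1.7  0.8] w 0.0
[ 0.059 -0.026  0.192] [ 0.     0.    -0.001]
[-0.004 -0.025  0.239] [ 0.     0.    -0.001]
[-0.058 -0.025  0.295] [ 0.     0.    -0.001]
[-0.104 -0.025  0.358] [ 0.     0.    -0.001]
[-0.14  -0.025  0.427] [ 0.     0.    -0.001]
[-0.165 -0.025  0.501] [ 0.     0.    -0.001]
[-0.175 -0.025  0.552] [ 0.     0.    -0.001]
[-0.178 -0.025  0.578] [ 0.     0.    -0.001]
[-0.18  -0.025  0.604] [ 0.     0.    -0.001]
[-0.181 -0.025  0.62 ] [ 0.     0.    -0.001][ WARN:0@3.959] global loadsave.cpp:1063 imwrite_ Unsupported depth image for selected encoder is fallbacked to CV_8U.
```

View pics/n1.png

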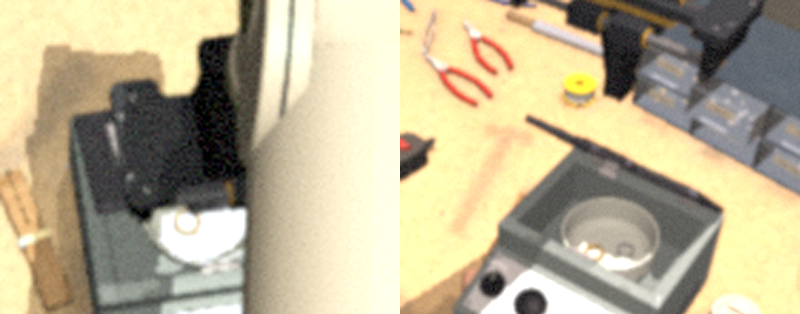

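The scene crop shows the closed fingertips at (620,95), straight above the cover edge (lip about (615,165)). Descending.

```bash
python3 -m pendant '[[1,0,-0.025,0.12,0,0,0],[1,0,-0.025,0.2,0,0,0],[1,-0.004,-0.025,0.24,0,0,0],[1,-0.03,-0.025,0.265,0,0,0],[1,-0.058,-0.025,0.295,0,0,0],[1,-0.082,-0.025,0.326,0,0,0],[1,-0.104,-0.025,0.358,0,0,0],[1,-0.104,-0.025,0.358,0,0,0]]'; python3 - <<'E'
from h import *
pol=[.535,-.124,.1383]
mv([T([cov(.156,0,.008,q)],pol)[0]-[0,0,.002] for q in (.5,.35,.2,.1,.05,0,-.03)],.138)
E
```

```text
time: 3.2
ee_pos: [0.51, -0.1261, 0.2154]
eef_rot: [0.998, 0.069, -0.001, -0.0]
ft_force: [-0.2, -0.1, 0.4]
width: 0.0002
grip_force: 0.0
t 3.2 tip [ 0.51   -0.1261  0.2014] zt [ 0. -0. -1.] F [-0.2 -0.1  0.4] w 0.0
[ 0.     0.005 -0.001] [-0.     0.001 -0.   ]
[-0.036  0.005  0.068] [-0.     0.001 -0.   ]
[-0.061  0.005  0.142] [-0.     0.001 -0.   ]
[-0.071  0.005  0.193] [-0.     0.001 -0.   ]
[-0.074  0.005  0.219] [-0.     0.001 -0.   ]
[-0.076  0.005  0.245] [-0.     0.001 -0.   ]
[-0.077  0.005  0.26 ] [-0.     0.001 -0.   ]
```

```bash
python3 -m pendant '[[1,-0.018,0,0.034,0,0,0],[1,-0.036,0,0.068,0,0,0],[1,-0.05,0,0.105,0,0,0],[1,-0.061,0,0.142,0,0,0],[1,-0.067,0,0.167,0,0,0],[1,-0.071,0,0.19,0,0,0],[1,-0.071,0,0.19,0,0,0]]'; python3 - <<'E'
from h import *
pol=[.535,-.124,.1383]
mv([T([cov(.156,0,.008,q)],pol)[0]-[0,0,.002] for q in (.1,.05,0,-.03)],.138)
E
```

```text
time: 4.08
ee_pos: [0.4896, -0.1288, 0.1588]
eef_rot: [0.998, 0.069, -0.0, -0.0]
ft_force: [0.9, -0.1, 1.1]
width: 0.0005
grip_force: 0.0
t 4.08 tip [ 0.4896 -0.1288  0.1448] zt [ 0. -0. -1.] F [ 0.9 -0.1  1.1] w 0.001
[-0.003  0.005  0.004] [-0.  0.  0.]
[-0.006  0.005  0.03 ] [-0.  0.  0.]
[-0.008  0.005  0.056] [-0.  0.  0.]
[-0.008  0.005  0.071] [-0.  0.  0.]
```

```bash
python3 -m pendant '[[1,-0.005,0,0.015,0,0,0],[1,-0.007,0,0.03,0,0,0],[1,-0.008,0,0.04,0,0,0],[1,-0.008,0,0.04,0,0,0]]'; python3 -m pendant '[[1,0,0,0.01,0,0,0],[1,0,0,0.02,0,0,0],[1,0,0,0.025,0,0,0],[1,0,0,0.025,0,0,0]]'
```

```text
time: 4.58
ee_pos: [0.487, -0.1293, 0.1469]
eef_rot: [0.998, 0.069, -0.0, -0.0]
ft_force: [0.8, 1.1, -0.9]
width: 0.0002
grip_force: 0.0
time: 5.08
ee_pos: [0.4875, -0.1294, 0.1432]
eef_rot: [0.998, 0.069, 0.0, 0.001]
ft_force: [-18.7, 3.4, 42.3]
width: 0.0003
grip_force: 21.4
```

42 N at tip height 0.129, so the lip is at its shut height. I'll back off and check from above while moving away.

```bash
python3 -m pendant '[[1,0,0,-0.05,0,0,0],[1,0,0,-0.2,0,0,0],[1,0,0,-0.3,0,0,0],[1,0,-0.2,-0.3,0,0,0],[1,0,-0.4,-0.3,0,0,0],[1,0,-0.6,-0.3,0,0,0],[1,0,-0.8,-0.3,0,0,0],[1,0,-1,-0.3,0,0,0]]'; python3 - <<'E'
from h import *
from bench import optics
pol=[.535,-.124,.1383];strip=[.4846,.2102,1.527]
k=T([[-.02,-.072,.08]],strip)[0]; mv([k],strip[2]-np.pi/2)
print(k)
o=[]
for n,x,y,w,h in(("top",270,160,140,130),("scene",220,150,190,176)):
    im=optics.camera(n)["pixels"][:,:,::-1].copy()
    cv2.imwrite(f"pics/{n}_full1.png",im)
    o.append(cv2.resize(im[y:y+h,x:x+w],(400,370),interpolation=cv2.INTER_CUBIC))
cv2.imwrite("pics/n2.png",np.clip(np.hstack(o)*1.6,0,255).astype(np.uint8))
E
```

```text
time: 6.08
ee_pos: [0.4454, 0.1695, 0.2296]
eef_rot: [0.998, 0.069, 0.0, 0.0]
ft_force: [1.0, -0.1, -0.4]
width: 0.0003
grip_force: 0.0
t 6.08 tip [0.4454 0.1695 0.2156] zt [-0. -0. -1.] F [ 1.  -0.1 -0.4] w 0.0
[ 0.372 -0.008  0.452] [ 0.    -0.     0.087]
[0.55565531 0.18706685 0.08      ]
```

View pics/n2.png

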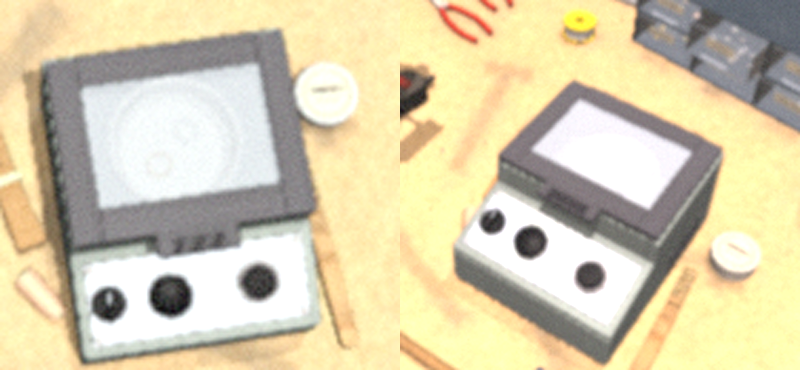

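The cover lies flush in both views (lip at (200,240) left and (570,205) right, no gap). Now the strip.

```bash
python3 -m pendant '[[1,0.12,-0.008,0.05,0,0,0.04],[1,0.25,-0.008,0.15,0,0,0.087],[1,0.372,-0.008,0.27,0,0,0.087],[1,0.372,-0.008,0.4,0,0,0.087],[1,0.372,-0.008,0.452,0,0,0.087],[1,0.372,-0.008,0.452,0,0,0.087]]'; python3 - <<'E'
from h import *
from bench import optics,r
strip=[.4846,.2102,1.527]
mv([T([[x,-.072,z]],strip)[0] for x,z in((-.02,.045),(-.02,.036))],strip[2]-np.pi/2)
s=r.read_state();tip=s["ee_pos"]+R.from_quat(s["eef_rot"]).apply([0,0,.014])
o=[]
for n,x,y,w,h in(("top",155,190,80,70),("scene",180,120,80,70)):
    im=optics.camera(n)["pixels"][:,:,::-1].copy()
    o.append(cv2.resize(im[y:y+h,x:x+w],(400,350),interpolation=cv2.INTER_CUBIC)); print(n,(proj(n,tip)[0]-[x,y]+.5)*5)
cv2.imwrite("pics/n3.png",np.clip(np.hstack(o)*1.8,0,255).astype(np.uint8))
E
```

```text
time: 6.92
ee_pos: [0.5557, 0.1854, 0.0937]
eef_rot: [1.0, -0.022, -0.001, 0.0]
ft_force: [0.3, 0.2, -0.1]
width: 0.0003
grip_force: 0.0
t 6.92 tip [0.5556 0.1854 0.0797] zt [-0. -0. -1.] F [ 0.3  0.2 -0.1] w 0.0
[-0.    -0.006  0.116] [ 0.     0.001 -0.   ]
[-0.    -0.006  0.146] [ 0.     0.001 -0.   ]
top [207.31618293 149.55041334]
scene [223.0959291  297.63371629]
```

View pics/n3.png

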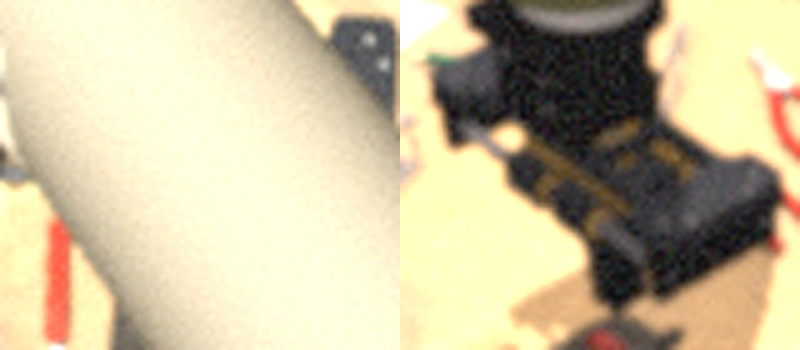

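The fingertip in the scene crop is at (620,300), against a predicted (623,298), so calibration and tip agree. I'll press at strip x = -12 mm, gently.

```bash
python3 -m pendant '[[1,0,-0.033,0.05,0,0,0],[1,0,-0.033,0.1,0,0,0],[1,0,-0.033,0.125,0,0,0],[1,0,-0.033,0.132,0,0,0],[1,0,-0.033,0.132,0,0,0]]';python3 -m pendant '[[1,0,0,0.004,0,0,0],[1,0,0,0.008,0,0,0],[1,0,0,0.008,0,0,0]]'; python3 -m pendant '[[1,0,0,0.004,0,0,0],[1,0,0,0.007,0,0,0],[1,0,0,0.007,0,0,0]]'
```

```text
time: 7.65
ee_pos: [0.5567, 0.1955, 0.0544]
eef_rot: [1.0, -0.022, 0.0, 0.0]
ft_force: [-0.1, -0.0, 0.2]
width: 0.0007
grip_force: 0.0
time: 8.02
ee_pos: [0.557, 0.1951, 0.0523]
eef_rot: [1.0, -0.022, 0.0, 0.0]
ft_force: [-0.4, -1.9, 2.8]
width: 0.0004
grip_force: 1.5
time: 8.4
ee_pos: [0.5571, 0.1945, 0.0503]
eef_rot: [1.0, -0.022, 0.0, 0.001]
ft_force: [-0.9, -5.3, 8.0]
width: 0.0002
grip_force: 4.2
```

8 N at tip z 0.036, with the side force directed as from an already tipped half. I'll back off towards the start button and compare the rocker before and after.

```bash
python3 -m pendant '[[1,0,0,-0.1,0,0,0],[1,0,0,-0.3,0,0,0],[1,0,0,-0.5,0,0,0],[1,0,0.2,-0.5,0,0,0],[1,0,0.4,-0.5,0,0,0],[1,0,0.6,-0.5,0,0,0],[1,-0.1,0.8,-0.5,0,0,0],[1,-0.3,1,-0.5,0,0,0]]'; python3 - <<'E'
from h import *
from bench import optics
pol=[.535,-.124,.1383]
c=T([on(-.048,.012)],pol)[0]; n=R.from_euler("z",pol[2]).apply(nrm)
print(c); mv([c+n*.06,c+n*.02],pol[2],np.radians(20))
o=[]
for nm,x,y,w,h in(("top",165,200,50,44),("scene",200,170,50,44)):
    im=optics.camera(nm)["pixels"][:,:,::-1].copy(); cv2.imwrite(f"pics/{nm}_full2.png",im)
    o.append(np.vstack([cv2.resize(i[y:y+h,x:x+w],(340,299),interpolation=cv2.INTER_CUBIC) for i in(cv2.imread(f"pics/{nm}0.png"),im)]))
cv2.imwrite("pics/n4.png",np.clip(np.hstack(o)*1.8,0,255).astype(np.uint8))
E
```

```text
time: 9.4
ee_pos: [0.4722, -0.0838, 0.1996]
eef_rot: [1.0, -0.023, 0.0, -0.001]
ft_force: [0.1, -0.8, 0.8]
width: 0.0008
grip_force: 0.0
[ 0.46326856 -0.18244693  0.08728   ]
t 9.4 tip [ 0.4722 -0.0838  0.1856] zt [ 0.339  0.047 -0.94 ] F [ 0.1 -0.8  0.8] w 0.001
[-0.098  0.345  0.142] [ 0.015  0.166 -0.087]
[-0.053  0.337  0.267] [ 0.015  0.166 -0.087]
```

View pics/n4.png

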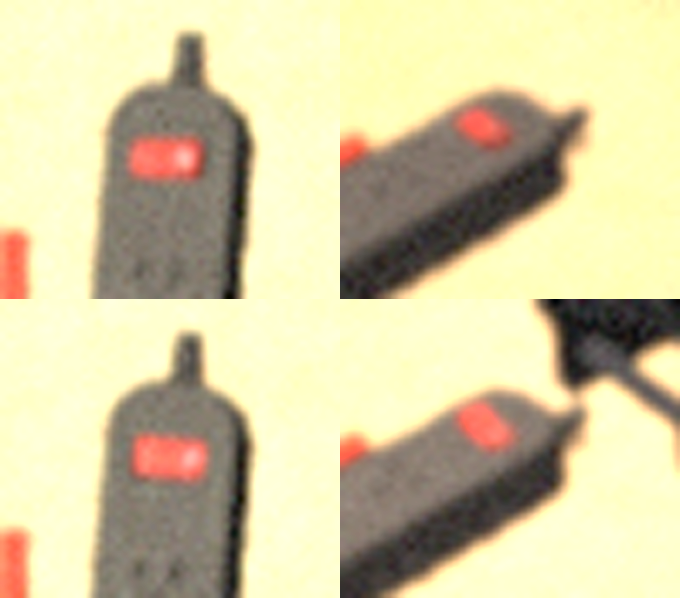

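The strip has not moved (outline and cord match). The red rocker changed: its right end sits lower and its left end higher in the scene view. I'll check this numerically against the off and on models.

```bash
python3 - <<'E'
from h import *
strip=[.4846,.2102,1.527]
for nm,x,y in(("top",180,212),("scene",213,182)):
    for f in(f"{nm}0",f"{nm}_full2"):
        im=cv2.imread(f"pics/{f}.png").astype(float)[y:y+20,x:x+18] if nm=="top" else cv2.imread(f"pics/{f}.png").astype(float)[y:y+18,x:x+18]
        w=np.clip(im[...,2]-im[...,:2].max(2)-25,0,60); Y,X=np.mgrid[:w.shape[0],:w.shape[1]]
        m=np.array([(w*X).sum(),(w*Y).sum()])/w.sum(); d=np.array([X-m[0],Y-m[1]]); cv=np.einsum('iab,jab,ab->ij',d,d,w)/w.sum()
        ev,v=np.linalg.eigh(cv); print(f,(m+[x,y]).round(2),"len",(np.sqrt(12*ev)).round(2),"ang",np.degrees(np.arctan2(v[1,1],v[0,1])).round(1)%180,w.sum().round())
    for lab,z1,z2 in(("off",.039,.034),("on",.034,.039)):
        p=proj(nm,T([[-.011,-.078,z1],[-.011,-.066,z1],[.013,-.066,z2],[.013,-.078,z2]],strip)); e=(p[0]+p[1]-p[2]-p[3])/2
        print("model",lab,p.mean(0).round(2),"len",np.linalg.norm(e).round(2),"ang",np.degrees(np.arctan2(e[1],e[0])).round(1)%180)
E
```

```text
top0 [188.73 222.83] len [5.61 9.63] ang 178.7 2758.0
top_full2 [189.27 222.86] len [5.67 9.98] ang 5.300000000000011 3068.0
model off [189.13 223.  ] len 9.86 ang 179.9
model on [189.11 223.  ] len 10.61 ang 4.8
scene0 [220.4  187.38] len [ 8.05 10.87] ang 6.800000000000011 1576.0
scene_full2 [220.59 187.33] len [ 8.49 11.06] ang 15.599999999999994 2322.0
model off [220.36 187.39] len 5.98 ang 28.1
model on [220.35 187.39] len 7.94 ang 44.8
```

The image angle change (top view 178.7° to 5.3°; model 179.9° to 4.8°) says the rocker is on. Now the start button, with the tool tilted 20°.

```bash
python3 -m pendant '[[1,-0.05,0.1,0,0.004,0.05,-0.03],[1,-0.098,0.2,0,0.008,0.1,-0.06],[1,-0.098,0.3,0.03,0.012,0.14,-0.087],[1,-0.098,0.345,0.08,0.015,0.166,-0.087],[1,-0.098,0.345,0.142,0.015,0.166,-0.087],[1,-0.098,0.345,0.142,0.015,0.166,-0.087],[1,-0.098,0.345,0.142,0.015,0.166,-0.087]]'; python3 - <<'E'
from h import *
from bench import optics,r
pol=[.535,-.124,.1383]
c=T([on(-.048,.012)],pol)[0]; n=R.from_euler("z",pol[2]).apply(nrm)
mv([c+n*d for d in(.01,0,-.006,-.009)],pol[2],np.radians(20))
s=r.read_state();tip=s["ee_pos"]+R.from_quat(s["eef_rot"]).apply([0,0,.014])
nm,x,y,w,h="scene",220,190,160,130
im=optics.camera(nm)["pixels"][:,:,::-1]; cv2.imwrite("pics/n5.png",np.clip(cv2.resize(im[y:y+h,x:x+w].astype(float)*1.7,None,fx=4,fy=4),0,255).astype(np.uint8)); print((proj(nm,[tip,c])-[x,y]+.5)*4)
E
```

```text
time: 10.38
ee_pos: [0.4397, -0.1835, 0.158]
eef_rot: [0.982, 0.069, 0.173, -0.012]
ft_force: [0.7, -0.3, -0.8]
width: 0.0006
grip_force: 0.0
t 10.38 tip [ 0.4444 -0.1829  0.1449] zt [ 0.339  0.047 -0.94 ] F [ 0.7 -0.3 -0.8] w 0.001
[-0.007  0.007  0.168] [ 0.    -0.     0.001]
[-0.007  0.007  0.202] [ 0.    -0.     0.001]
[-0.007  0.007  0.222] [ 0.    -0.     0.001]
[-0.007  0.007  0.232] [ 0.    -0.     0.001]
[[343.06364047 311.46067506]
 [360.07881106 358.35864258]]
```

View pics/n5.png

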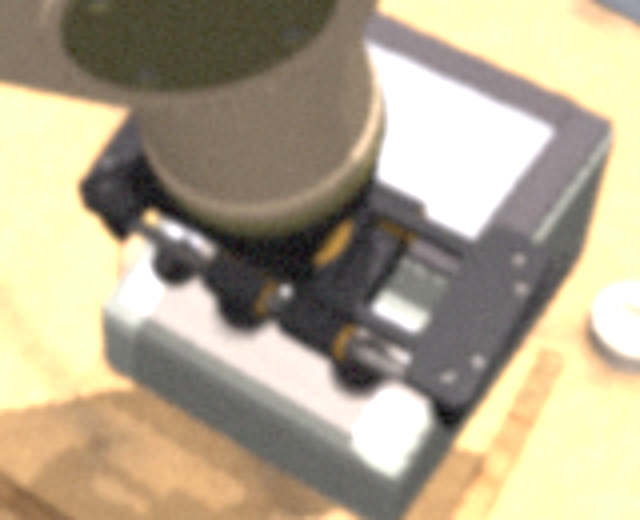

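The button (about (350,370)) is directly ahead of the fingertips, and the body is clear of the housing. Pressing.

```bash
python3 -m pendant '[[1,-0.007,0.007,0.08,0,0,0],[1,-0.007,0.007,0.15,0,0,0],[1,-0.007,0.007,0.19,0,0,0],[1,-0.007,0.007,0.19,0,0,0]]'; python3 -m pendant '[[1,0,0,0.01,0,0,0],[1,0,0,0.02,0,0,0],[1,0,0,0.02,0,0,0]]';python3 -m pendant '[[1,0,0,0.008,0,0,0],[1,0,0,0.013,0,0,0],[1,0,0,0.013,0,0,0]]'; python3 -c "
from h import *
mv([],0)"
```

```text
time: 10.92
ee_pos: [0.4567, -0.1832, 0.1029]
eef_rot: [0.982, 0.069, 0.173, -0.012]
ft_force: [-0.2, -0.1, 1.3]
width: 0.0002
grip_force: 0.0
time: 11.3
ee_pos: [0.4589, -0.1835, 0.0977]
eef_rot: [0.982, 0.069, 0.173, -0.012]
ft_force: [-0.1, -0.2, 1.3]
width: 0.0004
grip_force: 0.1
time: 11.68
ee_pos: [0.4602, -0.1832, 0.0938]
eef_rot: [0.982, 0.069, 0.173, -0.012]
ft_force: [-0.1, 0.0, 1.0]
width: 0.0005
grip_force: 0.5
t 11.68 tip [ 0.4649 -0.1825  0.0806] zt [ 0. -0. -1.] F [-0.1  0.   1. ] w 0.0
```

```bash
python3 -m pendant '[[1,0,0,0.005,0,0,0],[1,0,0,0.007,0,0,0],[1,0,0,0.007,0,0,0]]'; python3 -m pendant '[[1,0,0,0.005,0,0,0],[1,0,0,0.007,0,0,0],[1,0,0,0.007,0,0,0]]'; python3 -c "
from h import *
mv([],0)"
```

```text
time: 12.05
ee_pos: [0.4606, -0.1832, 0.0925]
eef_rot: [0.982, 0.069, 0.173, -0.012]
ft_force: [-11.9, 2.5, 20.7]
width: 0.0002
grip_force: 11.7
time: 12.42
ee_pos: [0.4609, -0.1833, 0.0922]
eef_rot: [0.983, 0.069, 0.172, -0.012]
ft_force: [-38.0, 9.6, 58.9]
width: -0.0002
grip_force: 33.7
t 12.43 tip [ 0.4656 -0.1826  0.079 ] zt [ 0. -0. -1.] F [-38.    9.6  58.9] w -0.0
```

Hard stop at about 8 mm below the out position; the panel itself would be at 12 mm. Retracting to look.

```bash
python3 -m pendant '[[1,0,0,-0.05,0,0,0],[1,0,0,-0.2,0,0,0],[1,0,0,-0.4,0,0,0],[1,0,-0.2,-0.4,0,0,0],[1,0,-0.4,-0.4,0,0,0],[1,0,-0.6,-0.4,0,0,0],[1,0,-0.8,-0.4,0,0,0],[1,0,-1,-0.4,0,0,0]]'; python3 - <<'E'
from h import *
from bench import optics
o=[]
for nm,x,y,w,h in(("top",290,230,100,65),("scene",240,230,100,65)):
    im=optics.camera(nm)["pixels"][:,:,::-1].copy(); cv2.imwrite(f"pics/{nm}_full3.png",im)
    o.append(np.vstack([cv2.resize(i[y:y+h,x:x+w],(400,260),interpolation=cv2.INTER_CUBIC) for i in(cv2.imread(f"pics/{nm}_full1.png"),im)]))
cv2.imwrite("pics/n6.png",np.clip(np.hstack(o)*1.8,0,255).astype(np.uint8))
E
```

```text
time: 13.42
ee_pos: [0.3855, 0.066, 0.2019]
eef_rot: [0.983, 0.068, 0.171, -0.011]
ft_force: [0.5, -0.7, -0.8]
width: 0.0006
grip_force: 0.0
```

View pics/n6.png

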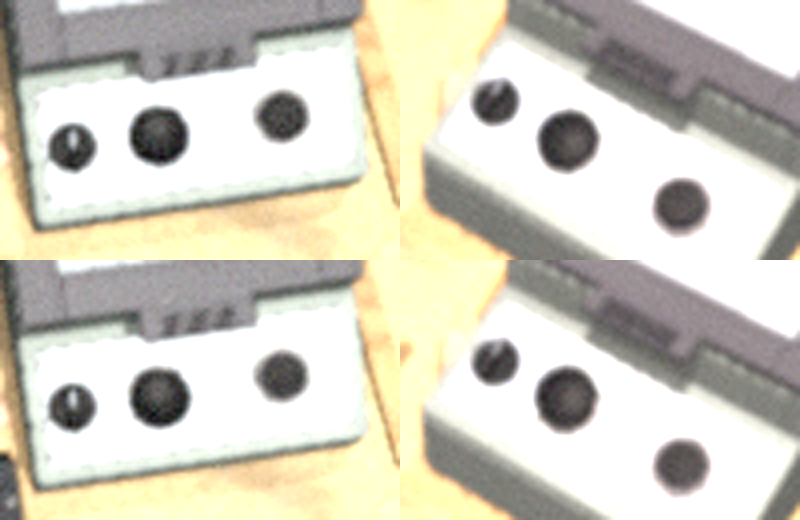

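The start button now sits lower and the stop head stands taller and wider. The cover is still flush and the arm is clear. Handing in.

```bash
python3 -c "
from bench import r
print(r.close_job())"
```

```text
the job is handed in; nothing more can be done
None
```

Job handed in at 13.4 s, with the arm clear: cover shut flush, then power strip on, then start button fully in; each checked in the camera pictures, though hand-in returned no verdict.

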